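# Lengthen the vacuum wand by one hole

## Task

Make the telescopic vacuum wand on the bench one hole longer. Squeeze the sprung button on the black collar to free it and slide the collar with its tube outward, towards the flared mouth; once it has left its hole let go of the button between the two holes, then slide the collar on by its ribbed part, or by pushing or pulling it, until the button pops out by itself in the very next hole, not past it. Leave the button fully out, let go, and leave the things around it where they are.

Things in the scene. Friction and masses are not known exactly. Their poses are not given: they have to be found in the camera images.
- wand: Fixed plywood rest, 110 x 500 x 15 mm, with two wooden clamp blocks (60 mm wide, 100 mm high, centred at y = -225 and -125 mm) holding the 28 mm steel handle tube, and an open cradle (75 mm high, y = +165 mm) under the sliding tube. Origin under the middle, on the bench. Its y axis runs level along the wand: -y to the bent black handle, +y to the flared mouth; +x to the button's side; z up.
- tube_axis (a point): Fixed point on the wand's centre line, 85 mm straight above the origin of wand, same axes. The handle tube has a row of 10 mm holes 40 mm apart along its two sides.
- collar (a joint): Position (m) along the wand of the black collar (120 mm long, 52 wide, 42 high, centred on the centre line) with the 34 mm sliding tube and mouth fixed to it: 0 in its present hole, growing outward (wand +y); next hole 0.040, then 0.080; inward -0.040. Slides with 3 to 5 N of friction, stays where left, cannot turn. In a hole it has 1.5 mm play either way and is locked.
- button (a joint): How far (m) the sprung button is pressed: 0 fully out (5 N), 0.0065 fully in (9 N). It is tied to a catch inside the collar, clear of the hole when pressed over 4 mm. Off a hole the tube alone keeps the button in by 4 mm, even when let go; when the catch comes over a hole and nothing presses the button, it pops out to 0 and locks the collar.
- button_face (a point): Centre of the button's outer face: a grey pad 24 mm long (along the wand), 22 mm high, standing 9 mm out of the collar's +x side, 28 mm from the collar's middle towards the handle, at centre-line height. Same axes as the wand: pressed towards -x. Face and opposite collar side are parallel, 61 mm apart; squeezing them together from above presses the button.
- ribbed_grip (a point): Point on the centre line inside the collar, in the middle of its ribbed plain part, 31 mm from the collar's middle towards the flared mouth and so 59 mm from the button's middle. Same axes as the wand, moves with the collar. Here the collar is 52 mm wide and can be gripped across its sides without touching the button.
- screwdriver: Loose screwdriver beside the wand, 200 mm long, lying along its own x.
- brush: Loose flat brush beside the wand, 200 mm long, lying along its own x.
- tape: Loose tape measure beside the wand, 62 x 36 x 60 mm.
- screw_jar: Loose low jar beside the wand, 60 mm diameter, 60 mm high.
- wrench: Loose open-ended wrench near the wand, 180 mm long, flat.

How it is judged:
On the way, in this order (a step that is already met when the one before it is completed fails the run):
1. the button is pressed in, past the point where the collar comes free (value of joint button above 0.0046 m), for 0.05 s.
2. the collar stands or slides between its old hole and the next, the button let go and kept in by the tube alone (value of joint collar between 0.006 and 0.0375 m and value of joint button above 0.003 m and contact force between each of the fingers, the arm and button below 0.3 N), for 0.15 s.
3. the button has popped out in the next hole (value of joint collar between 0.037 and 0.043 m and value of joint button below 0.001 m), for 0.1 s.
At the end, for the whole second after the job is handed in: The collar stands in the next hole outward (joint at 40 mm, within 3 mm) with the button fully out (within 1 mm) (all of step 3); the robot touches nothing.
It fails at once if the collar slid past the next hole (more than 12 mm beyond it) or inward off its hole (value of joint collar above 0.052 m or value of joint collar below -0.008 m).
It fails at once if a thing beside the wand pushed more than 30 mm from its place (distance of any of screwdriver, brush, tape, screw_jar, wrench from where it was at the start of the episode above 0.03 m).
It also fails if it takes over 51 s, if anything falls off the work surface, if the arm or the gripper's body presses on something with over 40 N, if the wrist force passes 120 N, or if a joint passes its speed limit or range.

## Robot

A 6-joint arm with a two-finger parallel gripper is mounted at the origin on the work surface. World frame = base frame: x ahead of the robot, y to its left, z up, the work surface at z = 0. Lengths are in m, angles in rad, forces in N, time in s.
With the tool pointing down it reaches from about 0.4 to 0.825 m from the base axis. Payload 7 kg.
Tool frame: the origin (TCP) lies midway between the tips of the shut fingers; the grasp point (between the pads) lies arm.hold_point_z behind it (arm.hold_point_z is the distance from the TCP to the grasp point, in m); z points along the fingers, y is the line along which they close (so a half turn about z gives the same grasp; the last joint's range is limited). The gripper opens to 88 mm and grips with 3 to 60 N. Pads are 19 mm wide; open, the fingers measure 130 mm over their backs; the gripper's body (78 mm by 193 mm) begins 47 mm behind the grasp point.
Start: joints at [1.52, 0.359, 0.012, 0, -1.224, -0.288], TCP at [0.224, 0.637, 0.227] pointing down, gripper open.
Joint ranges: [-3.07, 3.07], [-1.43, 2.12], [-1.02, 1.25], [-3.03, 1.67], [-3.05, -0], [-3.03, 3.03]. Speed limits (rad/s): [2.39, 2.39, 3.01, 3.14, 3.14, 3.14].

## Interface

Orientations are given as [roll, pitch, yaw] about the fixed x, y, z axes, in that order (R = Rz(yaw) Ry(pitch) Rx(roll)).
In Python, from station import arm gives the robot as it stands.
- The arm moves only by the shell command python3 -m crank 'ROWS' [OPENING] [FORCE]. ROWS is JSON, a list that holds one entry, the list of rows, each a list of 4 numbers: the shift along the tool's x, y, z in units of 25 mm (1.0 is 25 mm), then the turn about the tool's z in units of 5 degrees (1.0 is 5 degrees). A call has 1 to 12 rows; each row is the pose to reach, as a shift and turn from the pose commanded when the call began, along the tool's axes at that moment; what a row does not reach only later rows make up. A row lasts 1/8 s, in which the tool goes at most 62.5 mm and 10.7 degrees, less where a joint would pass 70% of its speed; a pose out of reach is approached as far as the arm can. A call with a gripper value outside its range is refused whole. OPENING is the closure, from 0 (fully open) to 1 (shut), set as the call begins (- or left out, the last holds). The fingers move at their own pace and stop on an object; FORCE is the grip in N (left out, the last holds). Time passes only in rows, so rows that repeat a pose let the fingers close. It gives the time, the measured TCP pose, the force, the opening and the grip force at its end, in the units of the state.
- arm.get_state(): the state, without advancing time (a new reading comes with each control period).
- arm.grab_frame(name): name is "scene" or "top"; returns (picture, depth): 420x560x3 uint8, red, green, blue; 420x560 float32, m along the optical axis (not along the pixel's ray), 0 where there is no reading.
- arm.get_calibration(name): a dict with "mtx" (3x3 intrinsics, pixels), "k1" (the pictures are not rectified: a ray, as slopes to the right and down, at radius r is drawn at 1 + k1 r^2 times it, then the intrinsics apply), "R" (3x3) and "t" (3): a world point X has camera coordinates R X + t. Camera axes: x right, y down, z forward; pixel columns grow to the right and rows downward; lengths in m; the calibration is good to about 2 mm. A picture is of the moment at which its call begins. get_calibration takes no time and is no camera call.
- arm.job_done(): hands the job in; it is judged then, once.
Trained networks look in the newest picture that a camera, given by its name, has taken for a name from the list of things; names that differ only in an ending like _2 or _b are one class to them, and where a whole thing is asked for, a point or a joint stands for the part that bears it (a point fixed in the world has none). Each returns a list of dicts, best first, with "score" (0 to 1); they miss things now and then, are a little off and sometimes report something else, mostly with a low value. They report only what shows in the picture. A call takes as long as a camera call.
- arm.recognise(thing, camera): "extent" ([left, top, width, height] in pixels, round what is visible of it).
- arm.trace(thing, camera): "mask" (420x560 bool, what is visible of it) and "extent" ([left, top, width, height] in pixels, round what is visible of it).
The state is a dict: "t": time; "q": joint angles; "qd": joint speeds; "joint_efforts": joint torques, N m; "eef_pos": TCP position; "ee_rot": TCP orientation; "force": force on the tool from outside, world axes, zero at the start; "moment": the same for the moment, N m; "width": finger opening in m; "gripper_force": force on a finger pad.
Only numpy, scipy, OpenCV 4.12 (cv2) and the standard library are available. Lean on these libraries where they do the work, as an engineer would, in place of code of your own. Each camera call takes 0.05 s, during which the arm holds its last target. There are 200 camera calls.

## Working session

There is one attempt and no reset: what is moved stays moved. The work goes in short steps, Python scripts to look and compute and a shell command to move; the robot and the scene stay as the last step left them, time stands still between calls to the robot, and variables do not carry over. Pictures are saved under pics/ and viewed, at most 10 in all, crops included, and the job is handed in when it is done.

```bash
mkdir -p pics
cat > h.py <<'E'
import numpy as np, cv2
from station import arm
def pts(cam,d,mask):
    c=arm.get_calibration(cam);K=np.array(c["mtx"]);R=np.array(c["R"]);t=np.array(c["t"]);k=c["k1"]
    v,u=np.nonzero(mask&(d>0)); z=d[v,u]
    uv=np.stack([u,v],1).astype(np.float64).reshape(-1,1,2)
    n=cv2.undistortPoints(uv,K,np.array([k,0,0,0,0.]) ).reshape(-1,2)
    X=np.c_[n*z[:,None],z]
    return (X-t)@R
E
cat > a.py <<'E'
from h import *
s=arm.get_state();print(s["t"],s["eef_pos"],s["ee_rot"],s["width"],arm.hold_point_z)
for cam in("scene","top"):
    p,d=arm.grab_frame(cam);cv2.imwrite(f"pics/{cam}1.png",p[:,:,::-1])
    c=arm.get_calibration(cam);print(cam,-np.array(c["R"]).T@np.array(c["t"]))
    for n in("wand","collar","button","screwdriver","brush","tape","screw_jar","wrench"):
        for r in arm.trace(n,cam)[:1]:
            P=pts(cam,d,r["mask"])
            if len(P)<3: continue
            print(n,round(r["score"],2),r["extent"],len(P),"med",np.median(P,0).round(3),"lo",np.percentile(P,3,axis=0).round(3),"hi",np.percentile(P,97,axis=0).round(3))
E
python3 a.py
```

```text
0.0 [0.22419621 0.63610215 0.22559794] [ 3.13985649e+00 -1.40558490e-04 -3.38921605e-01] 0.08773559249810078 0.0188
scene [ 1.09424322 -0.35444252  0.65185578]
wand 0.6 [101.8, 173.1, 305.7, 84.0] 12165 med [ 0.532 -0.053  0.018] lo [ 0.425 -0.333  0.006] hi [0.636 0.216 0.116]
collar 0.61 [258.7, 168.8, 146.8, 39.6] 2808 med [0.57  0.049 0.099] lo [ 0.513 -0.064  0.073] hi [0.638 0.244 0.107]
button 0.62 [272.5, 198.3, 7.8, 11.2] 95 med [ 0.556 -0.047  0.09 ] lo [ 0.551 -0.057  0.076] hi [ 0.561 -0.036  0.097]
screwdriver 0.48 [281.8, 172.0, 48.6, 12.7] 51 med [0.458 0.12  0.023] lo [0.419 0.046 0.015] hi [0.473 0.158 0.028]
brush 0.75 [303.3, 220.6, 89.0, 30.1] 1120 med [0.68  0.084 0.018] lo [ 0.647 -0.02   0.004] hi [0.715 0.157 0.021]
tape 0.85 [209.7, 172.8, 15.9, 24.2] 294 med [ 0.395 -0.12   0.057] lo [ 0.359 -0.139  0.036] hi [ 0.409 -0.099  0.061]
screw_jar 0.62 [249.6, 237.2, 24.4, 33.7] 877 med [ 0.632 -0.128  0.051] lo [ 0.598 -0.15   0.006] hi [ 0.647 -0.099  0.062]
wrench 0.84 [142.4, 260.7, 89.2, 24.3] 758 med [ 0.569 -0.273  0.007] lo [ 0.533 -0.355  0.001] hi [ 0.60
[... 318 characters left out ...]
143.9, 88.0, 44.5] 1336 med [0.675 0.088 0.017] lo [ 0.64  -0.02   0.008] hi [0.711 0.158 0.021]
screwdriver 0.87 [149.9, 246.7, 85.7, 50.8] 842 med [0.443 0.093 0.022] lo [ 0.416  0.038 -0.001] hi [0.49  0.205 0.026]
brush 0.77 [190.6, 143.5, 90.7, 43.0] 1380 med [0.675 0.089 0.017] lo [ 0.642 -0.018  0.   ] hi [0.712 0.158 0.021]
tape 0.93 [301.5, 297.5, 25.9, 46.8] 745 med [ 0.379 -0.118  0.057] lo [ 0.349 -0.138  0.006] hi [ 0.409 -0.097  0.06 ]
screw_jar 0.81 [311.8, 184.8, 26.7, 29.6] 761 med [ 0.609 -0.121  0.059] lo [ 0.588 -0.146  0.011] hi [ 0.638 -0.097  0.062]
wrench 0.58 [357.0, 206.8, 78.1, 44.8] 813 med [ 0.565 -0.274  0.006] lo [ 0.531 -0.356 -0.   ] hi [ 0.6   -0.198  0.009]
```

```bash
cat > b.py <<'E'
from h import *
p,d=arm.grab_frame("top")
P=pts("top",d,np.ones(d.shape,bool))
col=p.reshape(-1,3)[np.flatnonzero((d>0).ravel())].astype(int)
# plywood/tubes: axis from ridge points z>.085 near wand
a=P[(P[:,2]>.095)&(P[:,2]<.112)&(P[:,0]>.35)&(P[:,0]<.7)&(abs(P[:,1])<.3)]
vx,vy,x0,y0=cv2.fitLine(a[:,:2].astype(np.float32),cv2.DIST_HUBER,0,.01,.01).ravel()
if vy<0: vx,vy=-vx,-vy
y=np.array([vx,vy]);x=np.array([vy,-vx])
print("ydir",y,"pt",x0,y0,"yaw(deg)",np.degrees(np.arctan2(x[1],x[0])))
for s in np.arange(-.3,.32,.01):
    r=(P[:,:2]-[x0,y0]); u=r@y; w=r@x
    m=(abs(u-s)<.005)&(abs(w)<.05)&(P[:,2]>.065)
    if m.sum()>5: print("%.2f n%d w %.3f..%.3f mid %.4f ztop %.3f"%(s,m.sum(),*np.percentile(w[m],[2,98]),np.percentile(w[m],[2,98]).mean(),np.percentile(P[m,2],95)), col[m].mean(0).astype(int))
E
python3 b.py
python3 -c "
import cv2
a=cv2.imread('pics/top1.png')[130:340,110:480];cv2.imwrite('pics/top1c.png',cv2.resize(a,None,fx=2.1,fy=2.1))"
```

```text
ydir [0.32741806 0.9448796 ] pt 0.5320081 -0.012855142 yaw(deg) -19.112135
-0.30 n128 w -0.016..0.015 mid -0.0001 ztop 0.107 [14 13 12]
-0.29 n113 w -0.016..0.015 mid -0.0002 ztop 0.102 [16 15 15]
-0.28 n103 w -0.016..0.015 mid -0.0004 ztop 0.101 [17 16 15]
-0.27 n107 w -0.016..0.015 mid -0.0002 ztop 0.102 [18 17 16]
-0.26 n109 w -0.015..0.015 mid -0.0002 ztop 0.101 [18 18 17]
-0.25 n92 w -0.013..0.013 mid -0.0001 ztop 0.100 [95 95 87]
-0.24 n99 w -0.025..0.027 mid 0.0009 ztop 0.099 [104 100  89]
-0.23 n157 w -0.029..0.028 mid -0.0006 ztop 0.101 [81 70 60]
-0.22 n203 w -0.029..0.029 mid -0.0000 ztop 0.101 [70 65 60]
-0.21 n168 w -0.028..0.028 mid -0.0001 ztop 0.099 [95 80 65]
-0.20 n86 w -0.013..0.013 mid 0.0000 ztop 0.099 [105 105  97]
-0.19 n88 w -0.013..0.013 mid -0.0001 ztop 0.100 [106 105  96]
-0.18 n86 w -0.013..0.013 mid -0.0001 ztop 0.099 [107 107  98]
-0.17 n88 w -0.013..0.013 mid -0.0000 ztop 0.099 [105 105  96]
-0.16 n87 w -0.013..0.013 mid 0.0000 ztop 0.099 [107 107  97]
-0.15 n84 w -0.013..0.012 mid -0.0003 ztop 0.100 [107 107  98]
-0.14 n103 w -0.026..0.025 mid -0.0006 
[... 1951 characters left out ...]
 mid 0.0001 ztop 0.102 [105 100  88]
0.19 n91 w -0.016..0.015 mid -0.0003 ztop 0.103 [108 107  97]
0.20 n94 w -0.016..0.016 mid 0.0000 ztop 0.103 [108 107  97]
0.21 n88 w -0.016..0.016 mid -0.0001 ztop 0.102 [107 107  98]
0.22 n91 w -0.015..0.016 mid 0.0004 ztop 0.103 [108 108  98]
0.23 n92 w -0.016..0.015 mid -0.0005 ztop 0.103 [107 106  97]
0.24 n104 w -0.017..0.017 mid 0.0001 ztop 0.104 [90 90 82]
0.25 n123 w -0.019..0.019 mid 0.0001 ztop 0.106 [40 38 34]
0.26 n121 w -0.020..0.020 mid 0.0001 ztop 0.107 [40 39 34]
0.27 n133 w -0.021..0.021 mid -0.0001 ztop 0.108 [39 38 33]
0.28 n117 w -0.022..0.021 mid -0.0005 ztop 0.108 [37 36 32]
0.29 n23 w -0.020..0.017 mid -0.0016 ztop 0.107 [55 53 47]
```

View pics/top1c.png

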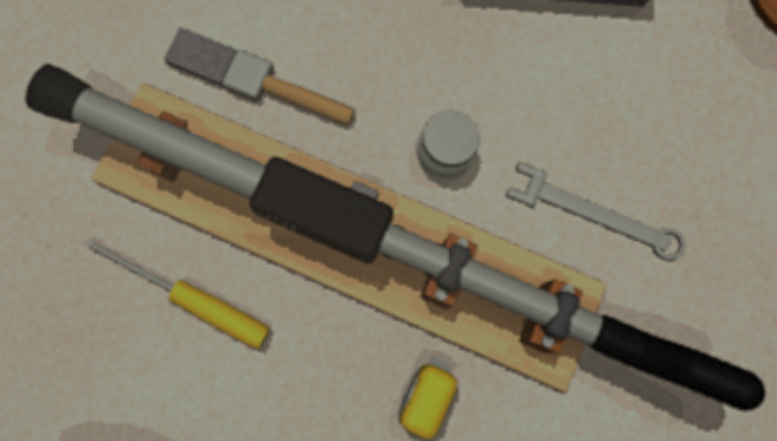

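View pics/scene1.png

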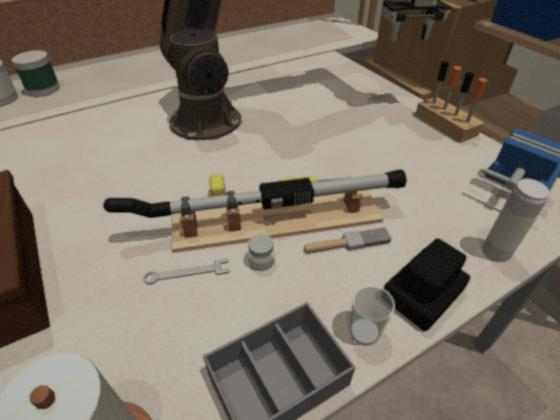

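The top crop shows the collar centred near crop pixel (322,208), with the grey button on its upper edge at (363,187). The jar sits at (450,140), clear of the fingers. The scene view agrees. Measured sizes match the specification: collar 120 mm long and 51 mm wide, button face 34–35 mm off the axis, top at 107 mm. I'm now moving above the button.

```bash
python3 -m crank '[[[0.4,0.4,0,0.4],[1.2,1.2,0,1.2],[2.2,2.3,0,2.2],[3.2,3.4,0,3.2],[4.2,4.5,0,4.2],[5.2,5.6,0,5.2],[6.2,6.6,0,6.2],[7.2,7.6,0,7.2],[8.2,8.6,0,8.2],[9.2,9.7,0,9],[9.9,10.4,0,9],[10.2,10.75,0,9]]]' 0
```

```text
t: 2.45
eef_pos: [0.3758, 0.2967, 0.2268]
ee_rot: [-3.141, 0.0, -1.127]
force: [0.0, -0.0, -0.3]
width: 0.0873
gripper_force: 0.0
```

```bash
cat > g.py <<'E'
from h import *
import sys
from scipy.spatial.transform import Rotation as Ro
# target: s along wand from collar mid, w lateral, z tcp
s,w,z=map(float,sys.argv[1:4]); O=np.array([.532008,-.012855]); y=np.array([.327418,.94488]); x=np.array([y[1],-y[0]])
st=arm.get_state(); R=Ro.from_euler("xyz",st["ee_rot"]).as_matrix()
T=np.r_[O+s*y+w*x,z]; d=R.T@(T-st["eef_pos"])/.025
dy=np.degrees(-(np.radians(-109.112)-st["ee_rot"][2]))
r=np.array(st["eef_pos"][:2])-O
print("t",st["t"],"tcp s,w,z",r@y,r@x,st["eef_pos"][2],"rows",d.round(3),"turn",dy/5,"force",st["force"].round(1) if hasattr(st["force"],"round") else st["force"],"width",st["width"],"gf",st["gripper_force"],st["ee_rot"])
E
python3 g.py -0.0277 0.0045 0.226
```

```text
t 2.45 tcp s,w,z 0.24137242219319585 -0.2489253548457169 0.22682660135285035 rows [14.781  0.331  0.027] turn 8.913375260047989 force [ 0.  -0.  -0.3] width 0.08734763523450348 gf 0.0 [-3.14106425e+00  4.04539835e-04 -1.12652492e+00]
```

```bash
python3 -m crank '[[[0.6,0,0,0.5],[1.8,0.05,0,1.5],[3.2,0.1,0,2.5],[4.8,0.1,0,3.5],[6.4,0.1,0,4.5],[8.0,0.15,0,5.5],[9.6,0.2,0,6.5],[11.2,0.2,0,7.5],[12.8,0.25,0,8.4],[14,0.3,0,8.9],[14.7,0.33,0,8.9],[14.78,0.33,0,8.9]]]' 0
python3 g.py -0.0277 0.0045 0.16
```

```text
t: 3.95
eef_pos: [0.5278, -0.0391, 0.2262]
ee_rot: [3.141, -0.0, -1.902]
force: [-0.8, -0.2, -0.5]
width: 0.0874
gripper_force: 0.0
t 3.95 tcp s,w,z -0.026142978425198266 0.0046297410908710274 0.2262290399455454 rows [0.062 0.004 2.649] turn 0.02610361180698831 force [-0.8 -0.2 -0.5] width 0.08742062119281575 gf 0.0 [ 3.14109441e+00 -2.64545515e-04 -1.90208568e+00]
```

```bash
python3 -m crank '[[[0.06,0,0.5,0],[0.06,0,1.3,0],[0.06,0,2.2,0],[0.06,0,3.1,0],[0.06,0,4,0],[0.06,0,4.8,0],[0.06,0,5.5,0],[0.06,0,6,0],[0.06,0,6.3,0],[0.06,0,6.3,0],[0.06,0,6.3,0]]]' 0
python3 g.py -0.0277 0.0045 0.067
```

```text
t: 5.32
eef_pos: [0.5276, -0.0397, 0.0696]
ee_rot: [-3.141, 0.0, -1.901]
force: [-0.1, 0.6, 0.3]
width: 0.0879
gripper_force: 0.0
t 5.325 tcp s,w,z -0.02685968182992211 0.004606252538933584 0.06956485161128194 rows [0.034 0.004 0.103] turn 0.04190313367631446 force [-0.1  0.6  0.3] width 0.0878885722045512 gf 0.0 [-3.14084216e+00  4.00023370e-04 -1.90070692e+00]
```

```bash
python3 -m crank '[[[0,0,0.1,0],[0,0,0.1,0],[0,0,0.1,0],[0,0,0.1,0],[0,0,0.1,0],[0,0,0.1,0],[0,0,0.1,0],[0,0,0.1,0]]]' 1 18
python3 g.py -0.0277 0.0045 0.067
```

```text
t: 6.32
eef_pos: [0.5246, -0.0399, 0.0666]
ee_rot: [3.138, -0.001, -1.902]
force: [-11.3, 5.4, 10.7]
width: 0.0542
gripper_force: 18.0
t 6.325 tcp s,w,z -0.027974600310251698 0.0018184339977927466 0.06662909261354989 rows [-0.011 -0.107 -0.015] turn 0.029622635188091644 force [-11.3   5.4  10.7] width 0.05421346753865364 gf 18.00675541162491 [ 3.13772803e+00 -1.28359242e-03 -1.90177859e+00]
```

Width is 54.2 mm, so the button is fully in. I'll slide about 20 mm outward, centring laterally on the way.

```bash
python3 -m crank '[[[0,0.06,0,0],[-0.1,0.11,0,0],[-0.2,0.11,0,0],[-0.3,0.11,0,0],[-0.4,0.11,0,0],[-0.5,0.11,0,0],[-0.6,0.11,0,0],[-0.7,0.11,0,0],[-0.8,0.11,0,0],[-0.8,0.11,0,0],[-0.8,0.11,0,0]]]' 1 18
python3 g.py -0.0277 0.0045 0.067
```

```text
t: 7.7
eef_pos: [0.5315, -0.0196, 0.0667]
ee_rot: [-3.141, 0.001, -1.901]
force: [0.0, -0.7, 5.0]
width: 0.0539
gripper_force: 18.0
t 7.7 tcp s,w,z -0.00653816878845231 0.0017206501516220784 0.06672317370792459 rows [ 0.847 -0.108 -0.012] turn 0.04183479081843392 force [ 0.  -0.7  5. ] width 0.05385164746883966 gf 18.00552763044834 [-3.14105071e+00  5.89698325e-04 -1.90071288e+00]
```

```bash
python3 -m crank '[[[0,0,0,0],[0,0,0,0],[0,0,0,0],[0,0,0,0],[0,0,0,0],[0,0,0,0],[0,0,-0.7,0],[0,0,-1.7,0],[0,0,-2.7,0],[0,0,-3.4,0],[0,0,-3.8,0],[0,0,-3.8,0]]]' 0
python3 g.py 0.051 0 0.16
cat > c.py <<'E'
from h import *
import sys
p,d=arm.grab_frame("scene");cv2.imwrite(sys.argv[1],cv2.resize(p[150:270,90:430],None,fx=2.3,fy=2.3,interpolation=3)[:,:,::-1])
O=np.array([.532008,-.012855]); y=np.array([.327418,.94488]); x=np.array([y[1],-y[0]])
for cam in("scene","top"):
    if cam=="top": p,d=arm.grab_frame(cam)
    P=pts(cam,d,np.ones(d.shape,bool)); r=P[:,:2]-O; u=r@y; w=r@x
    hist=[((abs(u-s)<.0025)&(abs(w)<.03)&(P[:,2]>.1045)&(P[:,2]<.112)).sum() for s in np.arange(-.08,.13,.005)]
    print(cam,"top>.1045 from -.08 step .005",hist)
    m=(w>.0285)&(w<.04)&(P[:,2]>.075)&(P[:,2]<.1)&(abs(u)<.1)
    print(" button pts",m.sum(),np.percentile(u[m],[5,50,95]).round(3) if m.sum() else "",np.percentile(w[m],[50,90,97]).round(4) if m.sum() else "")
E
python3 c.py pics/s2.png
```

```text
t: 9.2
eef_pos: [0.5313, -0.0199, 0.162]
ee_rot: [-3.141, 0.001, -1.901]
force: [0.2, -0.7, -0.3]
width: 0.0876
gripper_force: 0.0
t 9.2 tcp s,w,z -0.00692383269304336 0.0016873622502052803 0.1619652536144691 rows [-2.317  0.06   0.08 ] turn 0.039728303697605515 force [ 0.2 -0.7 -0.3] width 0.08762957244684265 gf 0.0 [-3.14069071e+00  7.29852921e-04 -1.90089670e+00]
scene top>.1045 from -.08 step .005 [np.int64(0), np.int64(0), np.int64(0), np.int64(0), np.int64(0), np.int64(0), np.int64(0), np.int64(0), np.int64(0), np.int64(2), np.int64(27), np.int64(32), np.int64(31), np.int64(30), np.int64(29), np.int64(29), np.int64(22), np.int64(23), np.int64(24), np.int64(18), np.int64(21), np.int64(28), np.int64(26), np.int64(30), np.int64(29), np.int64(24), np.int64(33), np.int64(28), np.int64(30), np.int64(27), np.int64(33), np.int64(26), np.int64(25), np.int64(0), np.int64(0), np.int64(0), np.int64(0), np.int64(0), np.int64(0), np.int64(0), np.int64(0), np.int64(0)]
 button pts 89 [-0.014 -0.003  0.039] [0.0313 0.0327 0.0332]
top top>.1045 from -.08 step .005 [np.int64(0), np.int64(0), np.int64(0), np.int64(0), np.int64(0), np.int64(0), np.int64(0), np.int64(0), np.int64(0), np.int64(15), np.int64(2), np.int64(0), np.int64(0), np.int64(0), np.int64(15), np.int64(16), np.int64(15), np.int64(12), np.int64(10), np.int64(9), np.int64(8), np.int64(5), np.int64(9), np.int64(1), np.int64(0), np.int64(0), np.int64(11), np.int64(9), np.int64(16), np.int64(18), np.int64(21), np.int64(29), np.int64(11), np.int64(0), np.int64(0), np.int64(0), np.int64(0), np.int64(0), np.int64(0), np.int64(0), np.int64(0), np.int64(0)]
 button pts 0
```

View pics/s2.png

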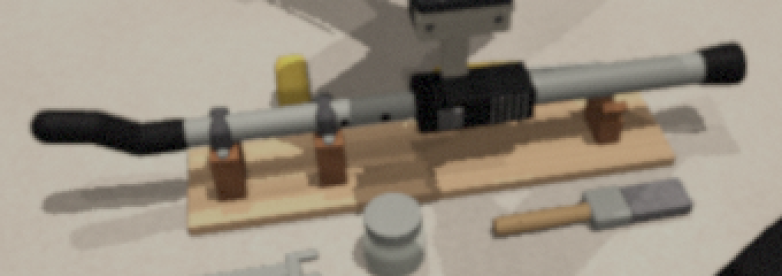

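The picture shows the collar moved outward to about (475,95), with one empty hole newly visible at (385,117). The button at (452,118) is still held in: its face is at 31 mm, so 4 mm pressed. Collar is near 21 mm. Next is the ribbed part.

```bash
python3 -m crank '[[[-0.4,0.03,0,0],[-1.2,0.06,0,0],[-2,0.06,0,0],[-2.36,0.06,0,0],[-2.36,0.06,0.6,0],[-2.36,0.06,1.4,0],[-2.36,0.06,2.3,0],[-2.36,0.06,3.1,0],[-2.36,0.06,3.6,0],[-2.36,0.06,3.78,0],[-2.36,0.06,3.78,0]]]' 0
python3 -m crank '[[[0,0,0,0],[0,0,0,0],[0,0,0,0],[0,0,0,0],[0,0,0,0],[0,0,0,0],[0,0,0,0],[0,0,0,0]]]' 1 20
python3 g.py 0.071 0 0.067
```

```text
t: 10.68
eef_pos: [0.5488, 0.0362, 0.067]
ee_rot: [3.141, -0.0, -1.901]
force: [0.1, -1.0, 0.2]
width: 0.0876
gripper_force: 0.0
t: 11.68
eef_pos: [0.5499, 0.0362, 0.0674]
ee_rot: [-3.14, 0.001, -1.901]
force: [4.8, -1.6, -3.7]
width: 0.0516
gripper_force: 20.0
t 11.675 tcp s,w,z 0.052218745932895425 0.0008608223210253505 0.06736204062211382 rows [-0.751  0.032  0.015] turn 0.03801353325853373 force [ 4.8 -1.6 -3.7] width 0.05159749603024354 gf 20.005601048469543 [-3.13990486e+00  7.09321192e-04 -1.90104635e+00]
```

```bash
python3 -m crank '[[[-0.1,0,0,0],[-0.2,0,0,0],[-0.3,0,0,0],[-0.4,0,0,0],[-0.5,0,0,0],[-0.56,0,0,0],[-0.6,0,0,0],[-0.63,0,0,0],[-0.66,0,0,0],[-0.68,0,0,0],[-0.68,0,0,0]]]' 1 20
python3 g.py 0.071 0 0.067; python3 c.py pics/x.png | grep -A1 scene
```

```text
t: 13.05
eef_pos: [0.5554, 0.052, 0.0674]
ee_rot: [-3.14, 0.0, -1.901]
force: [5.2, -3.1, -1.4]
width: 0.0517
gripper_force: 20.0
t 13.05 tcp s,w,z 0.06893332963281884 0.0008390772244423505 0.06735650541145263 rows [-0.083  0.033  0.014] turn 0.037953775067149115 force [ 5.2 -3.1 -1.4] width 0.05173879679552293 gf 20.003390908241272 [-3.13997082e+00  3.19241577e-04 -1.90105156e+00]
scene top>.1045 from -.08 step .005 [np.int64(0), np.int64(0), np.int64(0), np.int64(0), np.int64(0), np.int64(0), np.int64(0), np.int64(0), np.int64(0), np.int64(0), np.int64(0), np.int64(0), np.int64(0), np.int64(20), np.int64(29), np.int64(26), np.int64(30), np.int64(30), np.int64(32), np.int64(31), np.int64(29), np.int64(28), np.int64(28), np.int64(33), np.int64(25), np.int64(1), np.int64(0), np.int64(0), np.int64(1), np.int64(0), np.int64(0), np.int64(0), np.int64(0), np.int64(0), np.int64(0), np.int64(0), np.int64(0), np.int64(0), np.int64(0), np.int64(0), np.int64(0), np.int64(0)]
 button pts 93 [0.002 0.014 0.028] [0.0321 0.0336 0.035 ]
```

```bash
python3 -m crank '[[[-0.02,0,0,0],[-0.04,0,0,0],[-0.06,0,0,0],[-0.08,0,0,0],[-0.08,0,0,0],[-0.08,0,0,0]]]' 1 20
python3 g.py 0.071 0 0.067; python3 c.py pics/x.png | grep button
```

```text
t: 13.9
eef_pos: [0.556, 0.0538, 0.0673]
ee_rot: [-3.14, 0.0, -1.901]
force: [4.9, -3.8, -2.9]
width: 0.0518
gripper_force: 20.0
t 13.9 tcp s,w,z 0.07088813119643614 0.0008435363222621908 0.06734034901390445 rows [-0.005  0.034  0.014] turn 0.0382416876737315 force [ 4.9 -3.8 -2.9] width 0.05178602252814242 gf 20.004631876945496 [-3.13999339e+00  2.41186665e-04 -1.90102644e+00]
 button pts 99 [0.004 0.015 0.06 ] [0.0349 0.0367 0.0383]
 button pts 48 [0.002 0.012 0.024] [0.0319 0.0346 0.0353]
```

The button face jumped from 32 to 35 mm, so it seems to have popped out. I'll release, back off and check.

```bash
python3 -m crank '[[[0,0,0,0],[0,0,0,0],[0,0,0,0],[0,0,0,0],[0,0,0,0],[0,0,-0.7,0],[0,0,-1.7,0],[0,0,-2.9,0],[0,0,-4.1,0],[0,0,-5.3,0],[0,0,-6,0],[0,0,-6.2,0]]]' 0
python3 -m crank '[[[-0.5,0,0,0],[-1.5,0,0,0],[-3,0,0,0],[-4.5,0,0,0],[-6,0,0,0],[-7,0,0,0],[-7.4,0,0,0],[-7.4,0,0,0],[-7.4,0,0,0]]]' 0
python3 c.py pics/s3.png; python3 a.py | grep -v button
```

```text
t: 15.5
eef_pos: [0.5554, 0.0544, 0.2232]
ee_rot: [-3.14, 0.001, -1.901]
force: [0.1, 0.2, -0.1]
width: 0.0876
gripper_force: 0.0
t: 16.62
eef_pos: [0.6147, 0.2285, 0.2221]
ee_rot: [3.141, -0.0, -1.901]
force: [-0.1, -0.4, 0.4]
width: 0.0873
gripper_force: 0.0
scene top>.1045 from -.08 step .005 [np.int64(0), np.int64(0), np.int64(0), np.int64(0), np.int64(0), np.int64(0), np.int64(0), np.int64(0), np.int64(0), np.int64(0), np.int64(0), np.int64(0), np.int64(0), np.int64(8), np.int64(25), np.int64(28), np.int64(28), np.int64(34), np.int64(32), np.int64(26), np.int64(29), np.int64(28), np.int64(30), np.int64(31), np.int64(26), np.int64(30), np.int64(28), np.int64(32), np.int64(29), np.int64(31), np.int64(29), np.int64(30), np.int64(27), np.int64(28), np.int64(26), np.int64(28), np.int64(21), np.int64(1), np.int64(0), np.int64(0), np.int64(1), np.int64(0)]
 button pts 105 [0.004 0.015 0.036] [0.0343 0.0361 0.0368]
top top>.1045 from -.08 step .005 [np.int64(0), np.int64(0), np.int64(0), np.int64(0), np.int64(0), np.int64(0), np.int64(0), np.int64(0), np.int64(0), np.int64(0), np.int64(
[... 1437 characters left out ...]
9, 152.7, 170.3, 94.5] 4012 med [0.572 0.098 0.103] lo [ 0.516 -0.022  0.089] hi [0.639 0.284 0.107]
screwdriver 0.7 [156.8, 247.1, 76.7, 49.9] 671 med [0.438 0.08  0.023] lo [0.415 0.038 0.003] hi [0.468 0.152 0.027]
brush 0.66 [188.3, 141.7, 92.6, 48.1] 1313 med [0.676 0.088 0.018] lo [ 0.641 -0.018  0.008] hi [0.709 0.157 0.021]
tape 0.97 [298.4, 297.6, 27.9, 44.1] 684 med [ 0.378 -0.117  0.057] lo [ 0.35  -0.138  0.008] hi [ 0.407 -0.097  0.06 ]
screw_jar 0.68 [311.2, 185.8, 30.4, 30.0] 731 med [ 0.609 -0.121  0.059] lo [ 0.588 -0.145  0.016] hi [ 0.637 -0.097  0.061]
wrench 0.73 [356.0, 207.8, 82.6, 44.4] 854 med [ 0.567 -0.268  0.006] lo [ 0.533 -0.356  0.   ] hi [ 0.603 -0.197  0.009]
```

View pics/s3.png

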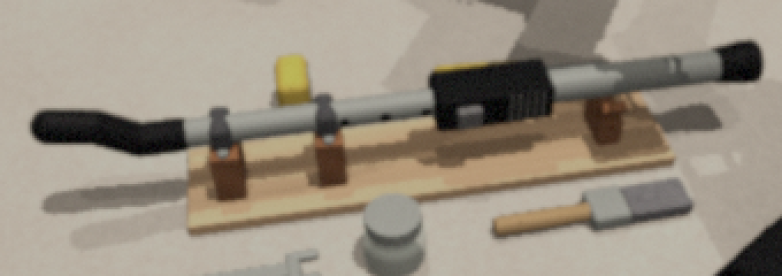

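The collar is at (490,95), 40 mm further out than at the start. The button at (470,117) stands fully out at 35 mm, the same as at the start, and the objects around the wand haven't moved.

```bash
python3 -c "
from station import arm
print(arm.job_done())"
```

```text
the job is handed in; nothing more can be done
None
```

The wand is one hole longer: the last camera check put the collar at about 40 mm with the button fully out, the robot clear and the things around it unmoved. I handed the job in; it returned no verdict.

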